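# Load the case tray, cover it and clamp it in the closing press

## Task

Pack the case in the red press: lay the long and the short metal tube that lie loose on the bench each in the cradle of its own length, then put the wooden cover that fits the tray over them so that it sits fully down on the press bed. Finally swing the clamp all the way down onto the cover's handle and leave it there. Leave the other cover and everything else on the bench where they are.

Things in the scene. Friction and masses are not known exactly. Their poses are not given: they have to be found in the camera images.
- press: Press fixed to the bench: red bed 240 x 205 mm, top 18 mm up, with a wooden tray 158 (x) by 112 mm (y) with two cradles along x. Origin on the bench under the tray's centre; y towards the clamp's hinge, z up. Bed: x +-120, y -85 to +120 mm. Heights over bench: tray floor 26, cradle ridges 34, end blocks of the short cradle 44, hinge posts (x +-105, y 95) 111 mm
- cradle_long (a point): Centre of a tube lying seated in the long cradle (142 mm long, 34 mm wide, 8 mm deep, at y = -28 mm of the press); 13 mm above the tray floor, 39 mm above the bench. Axes as the press
- cradle_short (a point): Centre of a tube lying seated in the short cradle (106 mm long, 34 mm wide, 8 mm deep, at y = +28 mm of the press), 39 mm above the bench. Axes as the press
- seat (a point): Where the fitting cover's origin comes to lie when it is on: centre of the tray, on the top face of the bed, 18 mm above the bench. Axes as the press
- tube_long: Long aluminium tube, eight-sided, 26 mm across flats, 130 mm long, with an 18 mm round cap of 23 mm at one end; lies on the bench. Origin at its centre, x along its length. 50 to 95 g
- tube_short: Short aluminium tube, the same but 90 mm long. Origin at its centre, x along its length. 35 to 70 g
- cover_long: The fitting cover: plain wooden box without bottom, on its rim, 180 (x) by 134 (y) by 46 mm high, walls 6 mm (hollow 168 x 122 x 40; 5 mm play round the tray each side); on top a batten handle 90 mm along x, 18 wide, 26 high (top 72 mm above the rim). Origin at the centre of its open underside, z up. 250 to 500 g. Fits either way round
- cover_short: The other cover, which does not fit: the same wood, handle and width but only 130 mm (x) long. To be left alone. Origin at the centre of its open underside, x along its handle
- clamp (a joint): Angle of the clamp, a steel frame of two arms hinged on the press's +y side: 0 = level, all the way down, its cross beam on the cover's handle; about 1.57 = upright; grows as it opens, to 2.3. The stiff hinge (0.6 N m) holds it at any angle; 1 to 5 N at the bar move it
- clamp_hinge (a point): Point on the clamp's hinge axis, midway between its arms, 100 mm above the bench; the axis is the press's x. Axes as the press
- clamp_bar (a point): Middle of the clamp's round grip bar (14 mm thick, free for 200 mm between the arms, along the press's x), 200 mm from the hinge axis; when the clamp is down it lies at y = -105 mm of the press, 100 mm above the bench. Halfway along the arms (95 mm from the hinge) a flat cross beam presses on the cover's handle
- cup: Red plastic cup, 64 mm wide, 75 mm high, bystander. Origin under its centre
- glue_pot: Closed jar, 64 mm wide, 85 mm high, bystander. Origin under its centre
- brush: Flat brush with a wooden handle lying on the bench, bystander
- spool: Wooden spool, 56 mm wide, 58 mm high, bystander. Origin under its centre
- mallet_block: Dark wooden block 120 x 50 x 45 mm, bystander. Origin under its centre
- bowl: White bowl, 120 mm wide, 50 mm high, bystander. Origin under its centre
There are look-alikes about, which are no part of the job. What is shaped like the tube_long but black or purple is not meant.

How it is judged:
On the way, in this order (a step that is already met when the one before it is completed fails the run):
1. both tubes lie in their own cradles, let go (x of tube_long in the frame of cradle_long between -0.012 and 0.012 m and y of tube_long in the frame of cradle_long between -0.008 and 0.008 m and z of tube_long in the frame of cradle_long between -0.005 and 0.005 m and angle between the x axis of tube_long and the x axis of cradle_long, either way round below 0.12 rad and x of tube_short in the frame of cradle_short between -0.012 and 0.012 m and y of tube_short in the frame of cradle_short between -0.008 and 0.008 m and z of tube_short in the frame of cradle_short between -0.005 and 0.005 m and angle between the x axis of tube_short and the x axis of cradle_short, either way round below 0.12 rad and contact force between each of tube_long, tube_short and the fingers below 0.2 N), for 0.2 s.
2. the fitting cover sits down over the tray, let go, the tubes still in place (x of tube_long in the frame of cradle_long between -0.012 and 0.012 m and y of tube_long in the frame of cradle_long between -0.008 and 0.008 m and z of tube_long in the frame of cradle_long between -0.005 and 0.005 m and angle between the x axis of tube_long and the x axis of cradle_long, either way round below 0.12 rad and x of tube_short in the frame of cradle_short between -0.012 and 0.012 m and y of tube_short in the frame of cradle_short between -0.008 and 0.008 m and z of tube_short in the frame of cradle_short between -0.005 and 0.005 m and angle between the x axis of tube_short and the x axis of cradle_short, either way round below 0.12 rad and horizontal distance between cover_long and seat below 0.011 m and z of cover_long in the frame of seat between -0.004 and 0.004 m and angle between cover_long's own z axis and vertical below 0.05 rad and angle between the x axis of cover_long and the x axis of seat, either way round below 0.1 rad and contact force between cover_long and the fingers below 0.2 N), for 0.2 s.
3. the clamp is all the way down on the cover (x of tube_long in the frame of cradle_long between -0.012 and 0.012 m and y of tube_long in the frame of cradle_long between -0.008 and 0.008 m and z of tube_long in the frame of cradle_long between -0.005 and 0.005 m and angle between the x axis of tube_long and the x axis of cradle_long, either way round below 0.12 rad and x of tube_short in the frame of cradle_short between -0.012 and 0.012 m and y of tube_short in the frame of cradle_short between -0.008 and 0.008 m and z of tube_short in the frame of cradle_short between -0.005 and 0.005 m and angle between the x axis of tube_short and the x axis of cradle_short, either way round below 0.12 rad and horizontal distance between cover_long and seat below 0.011 m and z of cover_long in the frame of seat between -0.004 and 0.004 m and angle between cover_long's own z axis and vertical below 0.05 rad and angle between the x axis of cover_long and the x axis of seat, either way round below 0.1 rad and value of joint clamp below 0.06 rad), for 0.2 s.
At the end, for the whole second after the job is handed in: Each tube in the cradle of its length (within 12 mm along, 8 mm across, 5 mm in height, 0.12 rad), the 180 mm cover on the bed over the tray (within 11 mm, 4 mm in height, tilt 0.05 rad, turn 0.1 rad either way round), the clamp down (under 0.06 rad), all at rest (all of step 3 and linear speed of each of cover_long, tube_long, tube_short below 0.02 m/s); the robot touches nothing.
It fails at once if the other cover is shifted by more than 30 mm (distance of cover_short from where it was at the start of the episode above 0.03 m).
It fails at once if a bystander (cup, glue pot, brush, spool, wooden block, bowl) is shifted by more than 30 mm (distance of any of cup, glue_pot, brush, spool, mallet_block, bowl from where it was at the start of the episode above 0.03 m).
It also fails if it takes over 72 s, if anything falls off the work surface, if the arm or the gripper's body presses on something with over 40 N, if the wrist force passes 120 N, or if a joint passes its speed limit or range.

## Robot

A 7-joint arm with a two-finger parallel gripper is mounted at the origin on the work surface. World frame = base frame: x ahead of the robot, y to its left, z up, the work surface at z = 0. Lengths are in m, angles in rad, forces in N, time in s.
With the tool pointing down it reaches from about 0.425 to 0.875 m from the base axis. Payload 4.7 kg.
Tool frame: the origin (TCP) lies between the finger pads; the fingertips stand 25 mm ahead of it and the grasp point (between the pads) lies 6 mm ahead of it; z points along the fingers, y is the line along which they close (so a half turn about z gives the same grasp; the last joint's range is limited). The gripper opens to 85 mm and grips with 20 to 120 N. Pads are 22 mm wide; open, the fingers measure 114 mm over their backs; the gripper's body (76 mm by 85 mm) begins 54 mm behind the grasp point. The pads swing forward as they close: fully open they stand 13 mm farther back than shut.
Start: joints at [-1.235, 0.321, -0.07, 1.45, 0.023, 1.371, -0.057], TCP at [0.206, 0.617, 0.256] pointing down, gripper open.
Joint ranges: [-2.86, 2.86], [-0.3, 2.09], [-1.38, 1.24], [0.06, 2.45], [-1.56, 4.7], [0.09, 2.05], [-2.69, 2.69]. Speed limits (rad/s): [2.57, 2.57, 3.14, 3.14, 3.14, 3.14, 3.14].

## Interface

Orientations are given as a unit quaternion [x, y, z, w].
In Python, from station import ctrl, cams gives the robot as it stands.
- The arm moves only by the tool servo_tool, never from a script. Its arguments are lists of equal length, an entry for each row: "angular": the turn, a rotation vector about the world's x, y, z in degrees, a list of three; "offset": the shift along the world's x, y, z in m, a list of three; "jaw": the finger opening in m, from 0 to 0.0854. In form: {"angular": [[ax, ay, az], ...], "offset": [[x, y, z], ...], "jaw": [jaw, ...]}. A call has 1 to 10 rows; each row shifts and turns the commanded pose from where the row before left it; what a row does not reach is not made up. A row lasts 1/8 s, in which the tool goes at most 62.5 mm and 10.7 degrees, less where a joint would pass 70% of its speed; a pose out of reach is approached as far as the arm can. A call with a gripper value outside its range is refused whole. The fingers move at their own pace and stop on an object; "squeeze" is the grip in N (left out, the last holds). Time passes only in rows, so rows that do not move let the fingers close. It gives the time, the measured TCP pose, the force, the opening and the grip force at its end, in the units of the state.
- ctrl.read_state(): the state, without advancing time (a new reading comes with each control period).
- cams.capture(name): name is "scene" or "top"; returns a dict with "frame" (400x640x3 uint8, red, green, blue), "fx", "fy", "cx", "cy" (pixels), "R" (3x3) and "t" (3): a world point X has camera coordinates R X + t. Camera axes: x right, y down, z forward; pixel columns grow to the right and rows downward; lengths in m; the calibration is good to about 2 mm. A picture is of the moment at which its call begins. There is no depth.
- ctrl.sign_off(): hands the job in; it is judged then, once.
The state is a dict: "time_s": time; "joint_pos": joint angles; "qd": joint speeds; "effort": joint torques, N m; "eef_pos": TCP position; "orientation": TCP orientation; "wrist_force": force on the tool from outside, world axes, zero at the start; "wrist_torque": the same for the moment, N m; "grip_width": finger opening in m; "grasp_force": force on a finger pad.
Only numpy, scipy, OpenCV 4.12 (cv2) and the standard library are available. Lean on these libraries where they do the work, as an engineer would, in place of code of your own. Each camera call takes 0.05 s, during which the arm holds its last target. There are 200 camera calls.

## Working session

There is one attempt and no reset: what is moved stays moved. The work goes in short steps, Python scripts to look and compute and a tool call to move; the robot and the scene stay as the last step left them, time stands still between calls to the robot, and variables do not carry over. Pictures are saved under pics/ and viewed, at most 10 in all, crops included, and the job is handed in when it is done.

Besides the shell and the picture viewer there is one more tool, called after ">>>" as name(argument=value, ...) on one line, values as JSON. servo_tool: Moves the arm, as the interface text tells. Its arguments: {"type":"object","properties":{"angular":{"type":"array"},"offset":{"type":"array"},"jaw":{"type":"array"},"squeeze":{"type":"number"}},"required":["angular","offset","jaw"]}

```bash
mkdir -p pics
cat > h.py <<'E'
import numpy as np, cv2, json
from station import ctrl, cams
def snap(n):
    c=cams.capture(n); f=c["frame"]
    return c,cv2.cvtColor(np.asarray(f),cv2.COLOR_RGB2BGR)
def px2w(c,u,v,z):
    R=np.array(c["R"]);t=np.array(c["t"])
    d=R.T@np.array([(u-c["cx"])/c["fx"],(v-c["cy"])/c["fy"],1]);o=-R.T@t
    return o+d*(z-o[2])/d[2]
def w2px(c,X):
    p=np.array(c["R"])@np.array(X)+np.array(c["t"])
    return np.array([c["fx"]*p[0]/p[2]+c["cx"],c["fy"]*p[1]/p[2]+c["cy"]])
E
python3 - <<'E'
from h import *
for n in("top","scene"):
    c,i=snap(n); cv2.imwrite(f"pics/{n}0.png",i); 
    np.save(f"{n}.npy",{k:c[k] for k in("fx","fy","cx","cy","R","t")},allow_pickle=True)
    print(n,c["fx"],c["cx"],c["cy"],np.round(c["R"],3).tolist(),np.round(-np.array(c["R"]).T@np.array(c["t"]),3))
print(ctrl.read_state())
E
```

```text
top 434.54118498114354 326.3771409960388 191.89170746014324 [[0.005, -1.0, 0.0], [-0.979, -0.005, -0.202], [0.202, 0.001, -0.979]] [ 0.28  -0.092  1.381]
scene 367.70054929159096 313.49265067909545 201.40574496176254 [[0.722, 0.691, 0.022], [0.397, -0.389, -0.831], [-0.566, 0.609, -0.556]] [ 1.183 -0.794  0.722]
{'time_s': 0.1, 'joint_pos': array([-1.23489687,  0.3217485 , -0.0700684 ,  1.45157038,  0.02258475,
        1.37080437, -0.05689162]), 'qd': array([-0.00126341, -0.0003382 ,  0.00104639, -0.00268977, -0.00105681,
       -0.00222904,  0.00064472]), 'effort': array([ 4.21728350e-05, -4.94877863e+01, -3.83829474e-01, -3.15210199e+01,
        1.30649109e-02,  7.40467454e-03, -3.45747094e-05]), 'eef_pos': array([0.20548484, 0.61619357, 0.25532422]), 'orientation': array([ 1.60197388e-01,  9.87084615e-01, -8.66613674e-04, -9.77238808e-05]), 'wrist_force': array([-0.09796968, -0.12901541,  0.92222379]), 'wrist_torque': array([-0.00256002, -0.00729418, -0.00371595]), 'grasp_force': 0.0, 'grip_width': 0.08537649564950964}
```

View pics/top0.png

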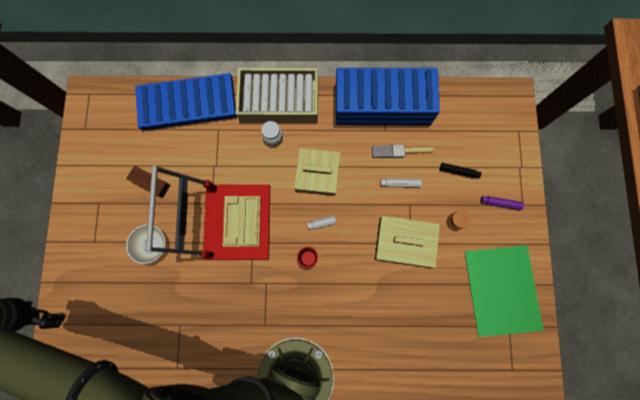

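View pics/scene0.png

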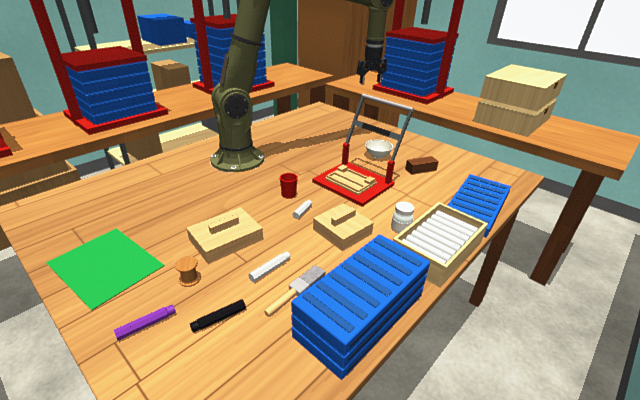

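The pictures show the press at top px (238,222), with its clamp open to the left. The candidates for the long tube are white (400,183), black (460,170) and purple (502,203). The aluminium (white) one fits, since black and purple are excluded. The short tube is at (321,223). The covers are at (408,241), which is larger and so the fitting one, and at (318,171), which is short. I'll enlarge to confirm.

Run:
```python
from h import *
i=cv2.imread("pics/top0.png")
a=cv2.resize(i[170:270,190:340],None,fx=5,fy=5,interpolation=cv2.INTER_CUBIC)
b=cv2.resize(i[170:275,295:445],None,fx=5,fy=5,interpolation=cv2.INTER_CUBIC)
cv2.imwrite("pics/a.png",a);cv2.imwrite("pics/b.png",b)
```

```text
(no output)
```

View pics/a.png

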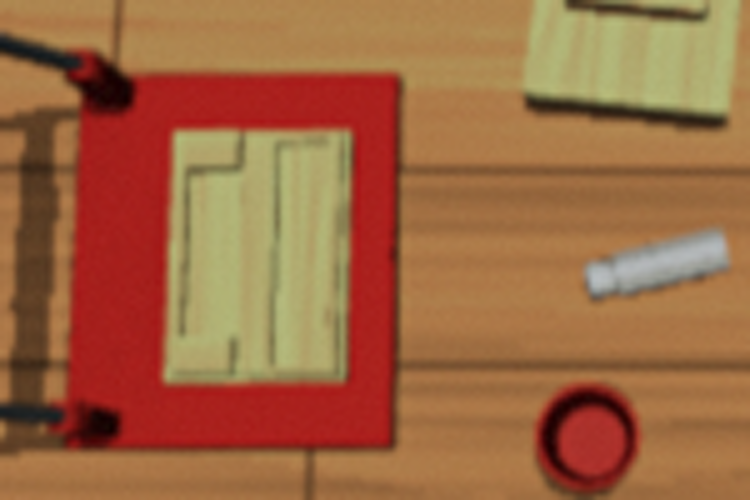

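View pics/b.png

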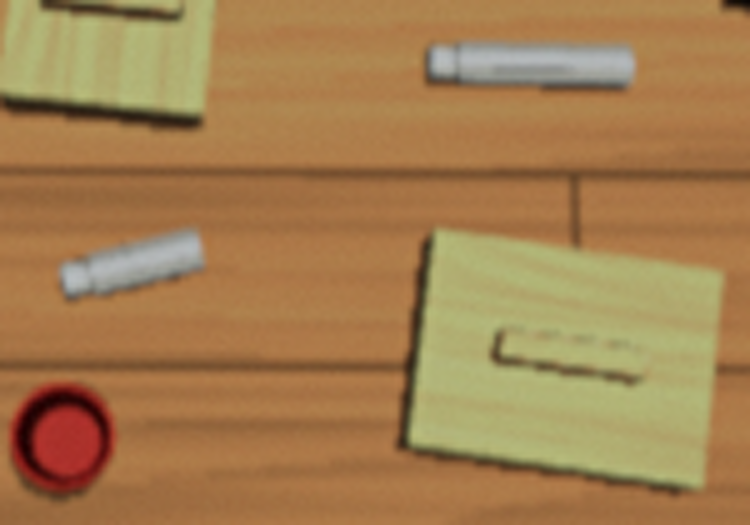

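The short tube's axis runs from b-crop (64,281) to (199,248), and the long tube's from (427,62) to (634,67), with the caps on the left. The 180 mm cover's top has corners at about (434,229), (722,271), (703,490) and (405,448). The tray is in a-crop.

Run:
```python
from h import *
c=np.load("top.npy",allow_pickle=True).item()
def P(o,p,z): return px2w(c,(p[0]+.5)/5-.5+o[0],(p[1]+.5)/5-.5+o[1],z)
A=(190,170);B=(295,170)
def show(n,o,pts,z):
    q=np.array([P(o,p,z)[:2] for p in pts]);print(n,q.round(4).tolist(),"c",q.mean(0).round(4))
    d=np.diff(np.vstack([q,q[:1]]),axis=0);print("   len",np.hypot(*d.T).round(4),"ang",np.degrees(np.arctan2(d[:,1],d[:,0])).round(1))
show("bed",A,[(399,74),(393,447),(70,447)],.018)
show("tray",A,[(173,130),(352,129),(347,382),(164,382)],.034)
show("long",B,[(427,62),(634,67)],.013)
show("short",B,[(64,281),(199,248)],.013)
show("cover",B,[(434,229),(722,271),(703,490),(405,448)],.046)
show("handle",B,[(500,328),(648,352)],.072)
# predicted clamp posts & cup etc
for n,uv,z in(("cup",(307,258),.07),("spool",(459,219),.058),("glue",(271,131),.085),("brush",(395,151),0.01),("bowl",(146,243),.04),("block",(148,181),.045),("scov",(318,171),.046),("barL",(150,248),.25),("barR",(154,168),.25)): print(n,px2w(c,*uv,z).round(3))
```

```text
bed [[0.5857, 0.092], [0.3485, 0.0883], [0.3475, 0.2887]] c [0.4272 0.1563]
   len [0.2372 0.2004 0.3089] ang [-179.1   90.3  -39.6]
tray [[0.5451, 0.2314], [0.5463, 0.1184], [0.3872, 0.1158], [0.3867, 0.2287]] c [0.4663 0.1736]
   len [0.113  0.1591 0.1129 0.1585] ang [ -89.4 -179.1   90.3    1. ]
long [[0.5965, -0.2642], [0.5938, -0.3978]] c [ 0.5952 -0.331 ]
   len [0.1336 0.1336] ang [-91.1  88.9]
short [[0.4532, -0.0317], [0.4747, -0.1171]] c [ 0.464  -0.0744]
   len [0.088 0.088] ang [-75.9 104.1]
cover [[0.4826, -0.2623], [0.4573, -0.4397], [0.3238, -0.4218], [0.3481, -0.2418]] c [ 0.4029 -0.3414]
   len [0.1792 0.1347 0.1816 0.1361] ang [-98.1 172.4  82.3  -8.6]
handle [[0.4186, -0.2975], [0.4046, -0.3861]] c [ 0.4116 -0.3418]
   len [0.0897 0.0897] ang [-99.  81.]
cup [ 0.349 -0.034  0.07 ]
spool [ 0.471 -0.499  0.058]
glue [0.742 0.083 0.085]
brush [ 0.702 -0.316  0.01 ]
bowl [0.394 0.463 0.04 ]
block [0.589 0.472 0.045]
scov [ 0.624 -0.064  0.046]
barL [0.364 0.364 0.25 ]
barR [0.577 0.372 0.25 ]
```

>>> servo_tool(angular=[[0, 0, -6], [0, 0, -6], [0, 0, -6], [0, 0, -6], [0, 0, -6], [0, 0, -6], [0, 0, -6], [0, 0, -6], [0, 0, -6], [0, 0, -3.5]], offset=[[0.03, 0, 0.05], [0.04, 0, 0.05], [0.04, 0, 0.04], [0.03, -0.055, 0], [0.03, -0.055, 0], [0.03, -0.055, 0], [0.03, -0.055, 0], [0.02, -0.055, 0], [0.01, -0.055, 0], [0, -0.055, 0]], jaw=[0.06, 0.06, 0.06, 0.06, 0.06, 0.06, 0.06, 0.06, 0.06, 0.06], squeeze=40)

```text
time_s: 1.35
eef_pos: [0.4648, 0.2298, 0.3945]
orientation: [0.617, 0.787, -0.0, 0.0]
wrist_force: [-0.1, -0.6, -0.4]
grip_width: 0.0599
grasp_force: 0.0
```

>>> servo_tool(angular=[[0, 0, 0], [0, 0, 0], [0, 0, 0], [0, 0, 0], [0, 0, 0], [0, 0, 0], [0, 0, 0], [0, 0, 0], [0, 0, 0], [0, 0, 0]], offset=[[0, -0.05, -0.02], [0, -0.05, -0.03], [0, -0.05, -0.03], [0, -0.05, -0.04], [0, -0.05, -0.04], [0, -0.04, -0.04], [0, -0.014, -0.04], [0, 0, -0.035], [0, 0, 0], [0, 0, 0]], jaw=[0.06, 0.06, 0.06, 0.06, 0.06, 0.06, 0.06, 0.06, 0.06, 0.06])

```text
time_s: 2.6
eef_pos: [0.4651, -0.0693, 0.1232]
orientation: [0.615, 0.789, 0.0, 0.001]
wrist_force: [-0.0, 0.1, -1.0]
grip_width: 0.0599
grasp_force: 0.0
```

>>> servo_tool(angular=[[0, 0, 0], [0, 0, 0], [0, 0, 0], [0, 0, 0], [0, 0, 0], [0, 0, 0]], offset=[[-0.001, -0.005, -0.03], [0, 0, -0.03], [0, 0, -0.02], [0, 0, -0.008], [0, 0, 0], [0, 0, 0]], jaw=[0.06, 0.06, 0.06, 0.06, 0.06, 0.06])

```text
time_s: 3.35
eef_pos: [0.4645, -0.0743, 0.0352]
orientation: [0.615, 0.788, 0.001, 0.001]
wrist_force: [0.4, 0.2, 0.2]
grip_width: 0.06
grasp_force: 0.0
```

>>> servo_tool(angular=[[0, 0, 0], [0, 0, 0], [0, 0, 0], [0, 0, 0], [0, 0, 0], [0, 0, 0]], offset=[[0, 0, 0], [0, 0, 0], [0, 0, 0], [0, 0, 0], [0, 0, 0], [0, 0, 0]], jaw=[0.015, 0.015, 0.015, 0.015, 0.015, 0.015])

```text
time_s: 4.1
eef_pos: [0.4639, -0.0744, 0.0347]
orientation: [0.615, 0.788, 0.0, 0.0]
wrist_force: [-0.9, -0.0, 5.9]
grip_width: 0.0245
grasp_force: 39.5
```

>>> servo_tool(angular=[[0, 0, 0], [0, 0, 0], [0, 0, 0], [0, 0, 0], [0, 0, 0], [0, 0, 0], [0, 0, 0], [0, 0, 0], [0, 0, 0]], offset=[[0, 0, 0], [0, 0, 0], [0, 0, -0.0035], [0, 0, 0], [0, 0, 0], [0, 0, 0], [0, 0, 0], [0, 0, 0], [0, 0, 0]], jaw=[0.04, 0.04, 0.04, 0.015, 0.015, 0.015, 0.015, 0.015, 0.015])

```text
time_s: 5.22
eef_pos: [0.4633, -0.0744, 0.0306]
orientation: [0.615, 0.788, 0.0, 0.0]
wrist_force: [0.1, -0.3, -0.8]
grip_width: 0.0249
grasp_force: 39.7
```

>>> servo_tool(angular=[[0, 0, 0], [0, 0, 0], [0, 0, 9.6], [0, 0, 9.6], [0, 0, 9.6], [0, 0, 9.6], [0, 0, 9.6], [0, 0, 9.6], [0, 0, 9.6], [0, 0, 9.6]], offset=[[0, 0, 0.03], [0, 0, 0.05], [0, 0.03, 0.03], [0, 0.04, 0], [0.003, 0.04, 0], [0, 0.04, 0], [0, 0.04, 0], [0, 0.04, 0], [0, 0.03, 0], [0, 0.016, 0]], jaw=[0.015, 0.015, 0.015, 0.015, 0.015, 0.015, 0.015, 0.015, 0.015, 0.015])

```text
time_s: 6.48
eef_pos: [0.4659, 0.2036, 0.1404]
orientation: [-0.012, 1.0, 0.0, -0.0]
wrist_force: [-0.3, 0.2, -0.0]
grip_width: 0.0251
grasp_force: 39.7
```

>>> servo_tool(angular=[[0, 0, 0], [0, 0, 0]], offset=[[0, 0, -0.03], [0, 0, 0]], jaw=[0.015, 0.015])

```text
time_s: 6.72
eef_pos: [0.4646, 0.2007, 0.1086]
orientation: [-0.008, 1.0, -0.001, -0.002]
wrist_force: [-0.2, -0.4, -0.4]
grip_width: 0.0253
grasp_force: 39.7
```

Run:
```python
from h import *
c,i=snap("top"); cv2.imwrite("pics/t1.png",cv2.resize(i[160:270,190:300],None,fx=5,fy=5,interpolation=cv2.INTER_CUBIC))
c,i=snap("scene"); s=cv2.resize(i[110:220,290:420],None,fx=5,fy=5,interpolation=cv2.INTER_CUBIC); cv2.imwrite("pics/s1.png",s)
```

```text
(no output)
```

View pics/s1.png

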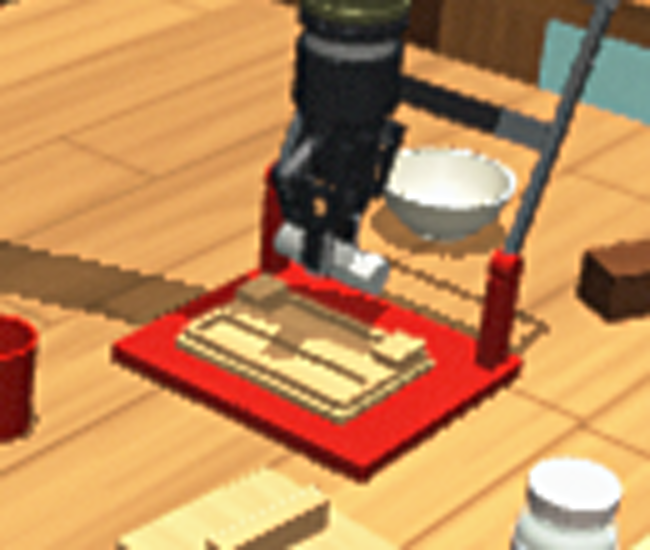

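The tube is held level above the short cradle in the s1 crop (tube from (280,240) to (378,275)), parallel to the tray. I'll lower it now.

>>> servo_tool(angular=[[0, 0, 0], [0, 0, 0], [0, 0, 0], [0, 0, 0], [0, 0, 0]], offset=[[0.0015, 0.0015, -0.02], [0, 0, -0.015], [0, 0, -0.01], [0, 0, -0.004], [0, 0, 0]], jaw=[0.015, 0.015, 0.015, 0.015, 0.015])

```text
time_s: 7.45
eef_pos: [0.4679, 0.203, 0.0616]
orientation: [-0.007, 1.0, -0.0, -0.0]
wrist_force: [0.1, 0.3, -0.3]
grip_width: 0.025
grasp_force: 39.7
```

>>> servo_tool(angular=[[0, 0, 0], [0, 0, 0], [0, 0, 0], [0, 0, 0]], offset=[[-0.0015, -0.001, -0.002], [0, 0, -0.0015], [0, 0, 0], [0, 0, 0]], jaw=[0.015, 0.015, 0.015, 0.015])

```text
time_s: 7.95
eef_pos: [0.4665, 0.2021, 0.059]
orientation: [-0.008, 1.0, 0.0, -0.0]
wrist_force: [-0.7, -1.8, 5.2]
grip_width: 0.0251
grasp_force: 43.4
```

>>> servo_tool(angular=[[0, 0, 0], [0, 0, 0], [0, 0, 0], [0, 0, 0], [0, 0, 0], [0, 0, 0], [0, 0, 0]], offset=[[0, 0, 0.001], [0, 0, 0], [0, 0, 0], [0, 0, 0.03], [0, 0, 0.05], [0, -0.02, 0.05], [0, -0.04, 0.02]], jaw=[0.042, 0.042, 0.042, 0.042, 0.05, 0.06, 0.06])

```text
time_s: 8.82
eef_pos: [0.4677, 0.1434, 0.2123]
orientation: [-0.009, 1.0, 0.001, 0.002]
wrist_force: [0.5, -0.6, -0.4]
grip_width: 0.06
grasp_force: 0.0
```

>>> servo_tool(angular=[[0, 0, -9.2], [0, 0, -9.2], [0, 0, -9.2], [0, 0, -9.2], [0, 0, -9.2], [0, 0, -9.2], [0, 0, -9.2], [0, 0, -9.2], [0, 0, -9.2], [0, 0, -9.2]], offset=[[0.013, -0.047, 0], [0.013, -0.048, 0], [0.013, -0.048, 0], [0.013, -0.048, 0], [0.013, -0.048, 0], [0.013, -0.048, 0], [0.013, -0.048, 0], [0.013, -0.048, 0], [0.013, -0.048, -0.02], [0.01, -0.042, -0.03]], jaw=[0.06, 0.06, 0.06, 0.06, 0.06, 0.06, 0.06, 0.06, 0.06, 0.06])

```text
time_s: 10.07
eef_pos: [0.5945, -0.3329, 0.1592]
orientation: [0.716, 0.698, 0.0, 0.001]
wrist_force: [0.5, 0.5, 0.5]
grip_width: 0.06
grasp_force: 0.0
```

>>> servo_tool(angular=[[0, 0, 0], [0, 0, 0], [0, 0, 0]], offset=[[0, 0, -0.03], [0, 0, -0.03], [0, 0, 0]], jaw=[0.06, 0.06, 0.06])

```text
time_s: 10.45
eef_pos: [0.5918, -0.3297, 0.0961]
orientation: [0.714, 0.7, -0.001, -0.003]
wrist_force: [0.2, -0.6, 1.1]
grip_width: 0.06
grasp_force: 0.0
```

Run:
```python
from h import *
c,i=snap("top"); cv2.imwrite("pics/t2.png",cv2.resize(i[170:270,190:300],None,fx=5,fy=5,interpolation=cv2.INTER_CUBIC))
s=ctrl.read_state();print(s["eef_pos"],s["joint_pos"].round(2))
```

```text
[ 0.59291594 -0.33051871  0.09824444] [-0.11  0.61  0.8   1.57 -0.47  1.16  0.77]
```

View pics/t2.png

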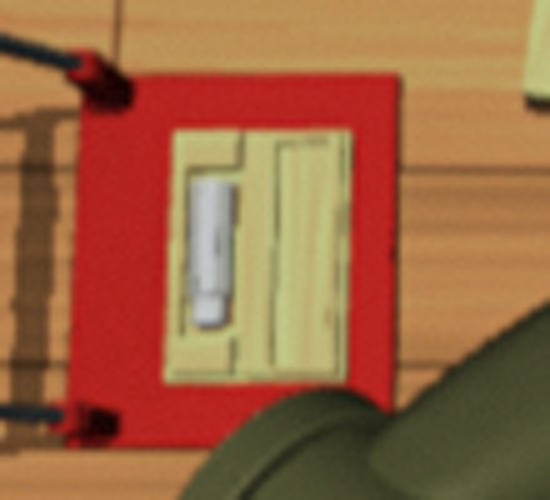

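The short tube sits in its cradle, t2 crop (213,178)–(209,327), centred and parallel.

>>> servo_tool(angular=[[0, 0, 0], [0, 0, 0], [0, 0, 0], [0, 0, 0], [0, 0, 0], [0, 0, 0]], offset=[[0.002, -0.0005, -0.03], [0, 0, -0.02], [0, 0, -0.01], [0, 0, -0.006], [0, 0, 0], [0, 0, 0]], jaw=[0.06, 0.06, 0.06, 0.06, 0.06, 0.06])

```text
time_s: 11.25
eef_pos: [0.5957, -0.3318, 0.0338]
orientation: [0.714, 0.7, 0.0, 0.001]
wrist_force: [-1.6, -0.8, -0.0]
grip_width: 0.0597
grasp_force: 0.0
```

>>> servo_tool(angular=[[0, 0, 0], [0, 0, 0], [0, 0, 0], [0, 0, 0], [0, 0, 0], [0, 0, 0]], offset=[[0, 0, 0], [0, 0, 0], [0, 0, 0], [0, 0, 0], [0, 0, 0], [0, 0, 0]], jaw=[0.015, 0.015, 0.015, 0.015, 0.015, 0.015])

```text
time_s: 12.0
eef_pos: [0.5958, -0.3316, 0.0336]
orientation: [0.714, 0.7, 0.0, 0.001]
wrist_force: [-0.1, 0.2, 4.8]
grip_width: 0.0247
grasp_force: 40.1
```

Slightly high, so I'll regrip 3 mm lower.

>>> servo_tool(angular=[[0, 0, 0], [0, 0, 0], [0, 0, 0], [0, 0, 0], [0, 0, 0], [0, 0, 0], [0, 0, 0], [0, 0, 0], [0, 0, 0]], offset=[[0, 0, 0], [0, 0, 0], [0, 0, -0.003], [0, 0, 0], [0, 0, 0], [0, 0, 0], [0, 0, 0], [0, 0, 0], [0, 0, 0]], jaw=[0.04, 0.04, 0.04, 0.015, 0.015, 0.015, 0.015, 0.015, 0.015])

```text
time_s: 13.12
eef_pos: [0.5954, -0.3314, 0.0301]
orientation: [0.714, 0.7, 0.0, 0.0]
wrist_force: [-0.2, -0.5, -1.6]
grip_width: 0.025
grasp_force: 40.6
```

>>> servo_tool(angular=[[0, 0, 0], [0, 0, 0], [0, 0, 5], [0, 0, 10], [0, 0, 10], [0, 0, 10], [0, 0, 10], [0, 0, 10], [0, 0, 10], [0, 0, 10]], offset=[[0, 0, 0.03], [0, 0, 0.05], [-0.008, 0.03, 0.05], [-0.013, 0.048, 0], [-0.013, 0.048, 0], [-0.013, 0.048, 0], [-0.013, 0.048, 0], [-0.013, 0.048, 0], [-0.013, 0.048, 0], [-0.013, 0.048, 0]], jaw=[0.015, 0.015, 0.015, 0.015, 0.015, 0.015, 0.015, 0.015, 0.015, 0.015])

```text
time_s: 14.38
eef_pos: [0.4958, 0.0359, 0.1604]
orientation: [0.138, 0.99, 0.0, 0.0]
wrist_force: [-0.2, 0.0, -1.3]
grip_width: 0.0251
grasp_force: 40.6
```

>>> servo_tool(angular=[[0, 0, 10], [0, 0, 7], [0, 0, 0], [0, 0, 0], [0, 0, 0], [0, 0, 0]], offset=[[-0.013, 0.048, 0], [-0.013, 0.048, 0], [-0.003, 0.015, -0.03], [0, 0, -0.03], [0, 0, 0], [0, 0, 0]], jaw=[0.015, 0.015, 0.015, 0.015, 0.015, 0.015])

```text
time_s: 15.12
eef_pos: [0.4682, 0.1452, 0.1011]
orientation: [-0.007, 1.0, 0.0, 0.001]
wrist_force: [0.3, 0.8, -0.3]
grip_width: 0.0249
grasp_force: 40.6
```

>>> servo_tool(angular=[[0, 0, 0], [0, 0, 0], [0, 0, 0], [0, 0, 0], [0, 0, 0], [0, 0, 0]], offset=[[-0.001, 0.0005, -0.02], [0, 0, -0.012], [0, 0, -0.006], [0, 0, -0.004], [0, 0, 0], [0, 0, 0]], jaw=[0.015, 0.015, 0.015, 0.015, 0.015, 0.015])

```text
time_s: 15.88
eef_pos: [0.4668, 0.1461, 0.0591]
orientation: [-0.007, 1.0, 0.0, 0.0]
wrist_force: [-2.3, -1.4, 6.7]
grip_width: 0.025
grasp_force: 44.1
```

>>> servo_tool(angular=[[0, 0, 0], [0, 0, 0], [0, 0, 0], [0, 0, 0], [0, 0, 0], [0, 0, -9], [0, 0, -10], [0, 0, -10], [0, 0, -10], [0, 0, -10]], offset=[[0, 0, 0], [0, 0, 0], [0, 0, 0], [0, 0, 0.03], [0, 0, 0.05], [0, -0.03, 0.05], [0, -0.048, 0.02], [-0.007, -0.048, 0], [-0.007, -0.048, 0], [-0.007, -0.048, 0]], jaw=[0.042, 0.042, 0.042, 0.042, 0.05, 0.06, 0.06, 0.06, 0.06, 0.06])

```text
time_s: 17.12
eef_pos: [0.445, -0.0774, 0.2082]
orientation: [0.41, 0.912, 0.0, 0.0]
wrist_force: [0.5, -0.8, 0.8]
grip_width: 0.0601
grasp_force: 0.0
```

>>> servo_tool(angular=[[0, 0, -8.3], [0, 0, -8.3], [0, 0, -8.3], [0, 0, -8.3], [0, 0, -8.3], [0, 0, -8.3], [0, 0, 0], [0, 0, 0]], offset=[[-0.007, -0.044, 0], [-0.007, -0.044, 0], [-0.007, -0.044, 0], [-0.007, -0.044, 0], [-0.007, -0.044, 0], [-0.007, -0.044, -0.02], [0, 0, -0.03], [0, 0, 0]], jaw=[0.06, 0.06, 0.06, 0.06, 0.06, 0.06, 0.06, 0.06])

```text
time_s: 18.12
eef_pos: [0.4017, -0.3393, 0.1562]
orientation: [0.755, 0.656, -0.001, -0.002]
wrist_force: [0.3, 0.7, 1.3]
grip_width: 0.0602
grasp_force: 0.0
```

Run:
```python
from h import *
c,i=snap("top")
a=cv2.resize(i[185:255,210:270],None,fx=6,fy=6,interpolation=cv2.INTER_CUBIC)
b=cv2.resize(i[205:275,370:440],None,fx=6,fy=6,interpolation=cv2.INTER_CUBIC)
cv2.imwrite("pics/t3.png",np.hstack([a,b]))
s=ctrl.read_state();print(s["eef_pos"],s["joint_pos"].round(2))
```

```text
[ 0.40284821 -0.33946429  0.15754919] [-0.23  0.19  0.98  1.91 -0.18  1.13  0.67]
```

View pics/t3.png

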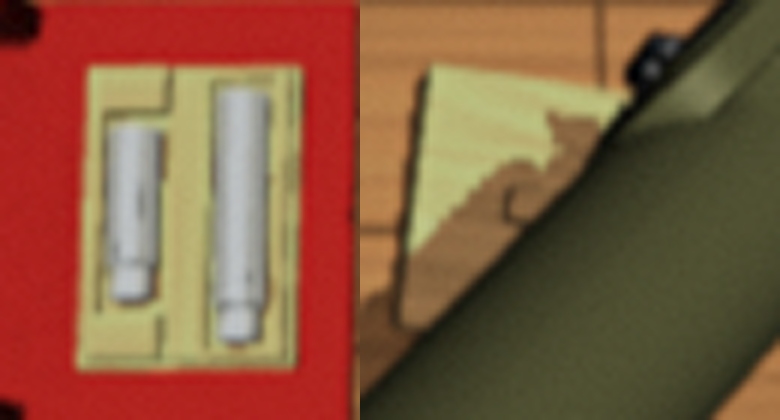

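Both tubes are seated in their cradles, at t3 crop (133,210) and (240,215). The cover is unmoved. I'll grasp the handle.

>>> servo_tool(angular=[[0, 0, 0], [0, 0, 0], [0, 0, 0], [0, 0, 0], [0, 0, 0], [0, 0, 0]], offset=[[0, -0.002, -0.03], [0, 0, -0.03], [0, 0, -0.015], [0, 0, -0.006], [0, 0, 0], [0, 0, 0]], jaw=[0.06, 0.06, 0.06, 0.06, 0.06, 0.06])

```text
time_s: 18.92
eef_pos: [0.404, -0.3424, 0.0781]
orientation: [0.754, 0.657, 0.0, 0.001]
wrist_force: [-0.1, -0.4, 0.2]
grip_width: 0.0602
grasp_force: 0.0
```

>>> servo_tool(angular=[[0, 0, 0], [0, 0, 0], [0, 0, 0], [0, 0, 0], [0, 0, 0], [0, 0, 0], [0, 0, 0]], offset=[[0, 0, 0], [0, 0, 0], [0, 0, 0], [0, 0, 0], [0, 0, 0], [0, 0, 0], [0, 0, 0]], jaw=[0.01, 0.01, 0.01, 0.01, 0.01, 0.01, 0.01], squeeze=90)

```text
time_s: 19.8
eef_pos: [0.4039, -0.3422, 0.0778]
orientation: [0.754, 0.656, 0.0, 0.0]
wrist_force: [-0.5, 0.6, 5.8]
grip_width: 0.0163
grasp_force: 88.7
```

>>> servo_tool(angular=[[0, 0, 0], [0, 0, 0], [0, 0, 0], [0, 0, 0], [0, 0, 6], [0, 0, 8], [0, 0, 8], [0, 0, 8], [0, 0, 8], [0, 0, 8]], offset=[[0, 0, 0.01], [0, 0, 0.025], [0, 0, 0.035], [0, 0, 0.04], [0.005, 0.02, 0.02], [0.01, 0.04, 0], [0.01, 0.04, 0], [0.01, 0.04, 0], [0.01, 0.04, 0], [0.01, 0.04, 0]], jaw=[0.01, 0.01, 0.01, 0.01, 0.01, 0.01, 0.01, 0.01, 0.01, 0.01])

```text
time_s: 21.05
eef_pos: [0.4578, -0.1209, 0.2067]
orientation: [0.436, 0.9, -0.0, -0.0]
wrist_force: [0.7, 0.5, -3.8]
grip_width: 0.0159
grasp_force: 88.5
```

>>> servo_tool(angular=[[0, 0, 8], [0, 0, 8], [0, 0, 8], [0, 0, 8], [0, 0, 8], [0, 0, 7], [0, 0, 6], [0, 0, 0], [0, 0, 0]], offset=[[0.008, 0.045, 0], [0, 0.045, 0], [0, 0.045, 0], [0, 0.045, 0], [0, 0.045, 0], [0, 0.04, 0], [0, 0.031, 0], [0, 0, 0], [0, 0, 0]], jaw=[0.01, 0.01, 0.01, 0.01, 0.01, 0.01, 0.01, 0.01, 0.01])

```text
time_s: 22.18
eef_pos: [0.4661, 0.1729, 0.2066]
orientation: [-0.009, 1.0, -0.001, -0.0]
wrist_force: [-0.2, -0.6, -3.9]
grip_width: 0.0161
grasp_force: 88.5
```

Run:
```python
from h import *
c,i=snap("top")
a=cv2.resize(i[170:270,190:300],None,fx=4,fy=4,interpolation=cv2.INTER_CUBIC)
c2,i=snap("scene")
b=cv2.resize(i[110:210,300:400],None,fx=4,fy=4,interpolation=cv2.INTER_CUBIC)
cv2.imwrite("pics/t4.png",np.hstack([a,b]))
s=ctrl.read_state();p=s["eef_pos"];print(p,s["joint_pos"].round(2))
# expected crop pixels of cover top corners if cover centred on TCP, yaw 1 deg
y=np.radians(1);M=np.array([[np.cos(y),-np.sin(y)],[np.sin(y),np.cos(y)]])
for cx,cy in((.09,.067),(.09,-.067),(-.09,-.067),(-.09,.067)):
    q=M@[cx,cy]+p[:2]; X=[*q,p[2]-.0778+.046]
    print(((w2px(c,X)-[190,170]+.5)*4-.5).round(), ((w2px(c2,X)-[300,110]+.5)*4-.5+[440,0]).round())
```

```text
[0.46634745 0.17253366 0.20684735] [-0.87  0.02  0.47  1.9  -0.01  1.22  1.19]
[80. 52.] [781. 142.]
[268.  49.] [690. 191.]
[263. 303.] [526. 125.]
[ 69. 306.] [621.  84.]
```

View pics/t4.png

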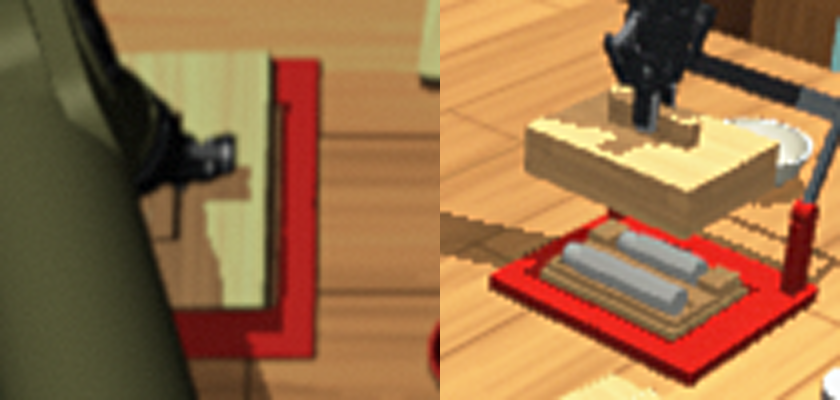

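The covering box hangs level; its corners, at t4 (268,50) left and (526,125)/(688,192) right, agree with the predictions. I'll lower it.

>>> servo_tool(angular=[[0, 0, 0], [0, 0, 0], [0, 0, 0], [0, 0, 0], [0, 0, 0], [0, 0, 0], [0, 0, 0]], offset=[[0, 0.001, -0.02], [0, 0, -0.025], [0, 0, -0.02], [0, 0, -0.01], [0, 0, 0], [0, 0, 0], [0, 0, 0]], jaw=[0.01, 0.01, 0.01, 0.01, 0.01, 0.01, 0.01])

```text
time_s: 23.15
eef_pos: [0.467, 0.1753, 0.133]
orientation: [-0.009, 1.0, 0.001, 0.001]
wrist_force: [-0.0, -0.2, -3.5]
grip_width: 0.0161
grasp_force: 88.5
```

>>> servo_tool(angular=[[0, 0, 0], [0, 0, 0], [0, 0, 0], [0, 0, 0], [0, 0, 0], [0, 0, 0]], offset=[[-0.0005, -0.001, -0.01], [0, 0, -0.01], [0, 0, -0.008], [0, 0, -0.005], [0, 0, 0], [0, 0, 0]], jaw=[0.01, 0.01, 0.01, 0.01, 0.01, 0.01])

```text
time_s: 23.9
eef_pos: [0.4661, 0.1741, 0.0993]
orientation: [-0.009, 1.0, 0.0, 0.0]
wrist_force: [0.0, 0.5, -2.5]
grip_width: 0.0159
grasp_force: 88.6
```

>>> servo_tool(angular=[[0, 0, 0], [0, 0, 0], [0, 0, 0], [0, 0, 0]], offset=[[0, 0, -0.002], [0, 0, -0.0015], [0, 0, 0], [0, 0, 0]], jaw=[0.01, 0.01, 0.01, 0.01])

```text
time_s: 24.4
eef_pos: [0.466, 0.1741, 0.0958]
orientation: [-0.009, 1.0, 0.0, 0.0]
wrist_force: [-0.7, -0.7, -0.3]
grip_width: 0.016
grasp_force: 88.8
```

>>> servo_tool(angular=[[0, 0, 0], [0, 0, 0], [0, 0, 0], [0, 0, 0], [0, 0, 0], [0, 0, 0], [0, 0, 0], [0, 0, 0], [0, 0, 0]], offset=[[0, 0, 0], [0, 0, 0], [0, 0, 0], [0, 0, 0], [0, 0, 0.03], [0, 0, 0.04], [0, 0, 0.05], [0, 0, 0.06], [0, 0, 0.05]], jaw=[0.05, 0.05, 0.05, 0.05, 0.05, 0.05, 0.05, 0.05, 0.05], squeeze=20)

```text
time_s: 25.52
eef_pos: [0.466, 0.1739, 0.3281]
orientation: [-0.009, 1.0, 0.001, 0.001]
wrist_force: [1.0, 0.6, -1.2]
grip_width: 0.0502
grasp_force: 0.0
```

Run:
```python
from h import *
c,i=snap("top")
a=cv2.resize(i[155:265,130:280],None,fx=2.6,fy=2.6,interpolation=cv2.INTER_CUBIC)
c2,j=snap("scene")
b=cv2.resize(j[85:205,310:420],None,fx=3.5,fy=3.5,interpolation=cv2.INTER_CUBIC)
b=b[:400]; a=cv2.copyMakeBorder(a,0,max(0,b.shape[0]-a.shape[0]),0,0,cv2.BORDER_CONSTANT)
cv2.imwrite("pics/t5.png",np.hstack([a,b])); print(a.shape)
# expected
O=np.array([.4665,.174]);y=np.radians(1);M=np.array([[np.cos(y),-np.sin(y)],[np.sin(y),np.cos(y)]])
for cx,cy in((.09,.067),(.09,-.067),(-.09,-.067)):
    X=[*(M@[cx,cy]+O),.064]; print("cov",((w2px(c2,X)-[310,85])*3.5+[390,0]).round())
for a_ in(1.8,1.9,2.0,2.1,2.2):
    X=[*(M@[.1,.095-.2*np.cos(a_)]+O),.1+.2*np.sin(a_)]; Y=[*(M@[-.1,.095-.2*np.cos(a_)]+O),X[2]]
    print(a_,((w2px(c,X)-[130,155])*2.6).round(),((w2px(c,Y)-[130,155])*2.6).round(),((w2px(c2,X)-[310,85])*3.5+[390,0]).round(),np.round(X,3))
```

```text
(400, 390, 3)
cov [639. 307.]
cov [563. 354.]
cov [427. 292.]
1.8 [100.  35.] [ 87. 238.] [719.  79.] [0.564 0.316 0.295]
1.9 [83. 37.] [ 69. 239.] [729.  80.] [0.564 0.335 0.289]
2.0 [67. 39.] [ 53. 240.] [737.  82.] [0.563 0.354 0.282]
2.1 [53. 42.] [ 39. 240.] [745.  87.] [0.563 0.372 0.273]
2.2 [41. 45.] [ 26. 242.] [751.  93.] [0.563 0.388 0.262]
```

View pics/t5.png

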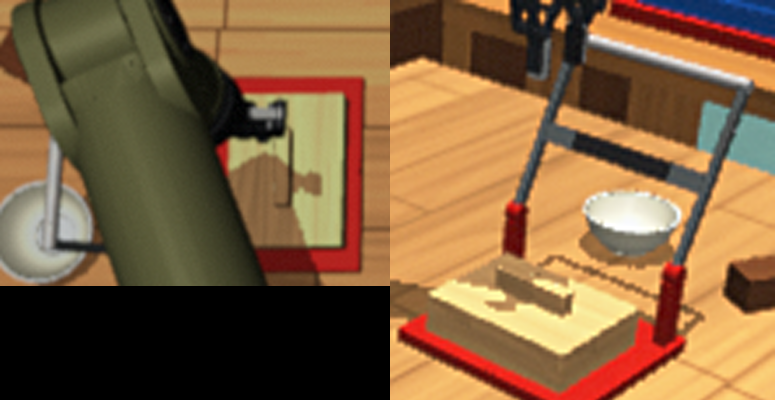

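The cover sits on the bed: t5 corners at (639,305), (563,355), (427,292) match the prediction for seated. The clamp bar end at (748,83) gives an angle of about 2.05 rad, so the bar is at y≈0.363, z≈0.278. Next I'll straddle the bar.

>>> servo_tool(angular=[[0, 0, 0], [0, 0, 0], [0, 0, 0], [0, 0, 0], [0, 0, 0], [0, 0, 0], [0, 0, 0], [0, 0, 0], [0, 0, 0]], offset=[[0, 0.02, 0.035], [0, 0.045, 0], [0, 0.045, 0], [0, 0.045, 0], [0, 0.035, 0], [0, 0, 0], [0, 0, -0.025], [0, 0, -0.025], [0, 0, 0]], jaw=[0.06, 0.06, 0.06, 0.06, 0.06, 0.06, 0.06, 0.06, 0.06])

```text
time_s: 26.75
eef_pos: [0.4653, 0.3622, 0.3083]
orientation: [-0.009, 1.0, -0.002, -0.002]
wrist_force: [1.7, -0.1, 0.9]
grip_width: 0.0598
grasp_force: 0.0
```

>>> servo_tool(angular=[[0, 0, 0], [0, 0, 0], [0, 0, 0], [0, 0, 0], [0, 0, 0]], offset=[[0, 0.001, -0.014], [0, 0, -0.01], [0, 0, 0], [0, 0, 0], [0, 0, 0]], jaw=[0.06, 0.06, 0.04, 0.03, 0.03])

```text
time_s: 27.38
eef_pos: [0.4661, 0.3651, 0.2871]
orientation: [-0.009, 1.0, 0.0, 0.0]
wrist_force: [-0.1, -0.5, -0.4]
grip_width: 0.0303
grasp_force: 0.1
```

>>> servo_tool(angular=[[0, 0, 0], [0, 0, 0], [0, 0, 0], [0, 0, 0], [0, 0, 0], [0, 0, 0], [0, 0, 0], [0, 0, 0], [0, 0, 0], [0, 0, 0]], offset=[[0, -0.02, 0.006], [0, -0.025, 0.006], [0, -0.03, 0.004], [0, -0.03, 0], [0, -0.03, -0.004], [0, -0.03, -0.01], [0, -0.03, -0.013], [0, -0.03, -0.017], [0, -0.025, -0.02], [0, 0, 0]], jaw=[0.03, 0.03, 0.03, 0.03, 0.03, 0.03, 0.03, 0.03, 0.03, 0.03])

```text
time_s: 28.62
eef_pos: [0.4644, 0.1114, 0.237]
orientation: [-0.007, 1.0, -0.001, -0.002]
wrist_force: [-0.1, 1.1, -0.1]
grip_width: 0.0302
grasp_force: 0.0
```

>>> servo_tool(angular=[[0, 0, 0], [0, 0, 0], [0, 0, 0], [0, 0, 0]], offset=[[0, 0.004, 0], [0, 0, 0], [0, 0, 0], [0, 0, 0]], jaw=[0.005, 0.005, 0.005, 0.005], squeeze=25)

```text
time_s: 29.12
eef_pos: [0.4658, 0.1179, 0.2393]
orientation: [-0.009, 1.0, -0.001, -0.0]
wrist_force: [-2.3, -5.5, 3.2]
grip_width: 0.0129
grasp_force: 24.6
```

>>> servo_tool(angular=[[0, 0, 0], [0, 0, 0], [0, 0, 0], [0, 0, 0], [0, 0, 0], [0, 0, 0], [0, 0, 0], [0, 0, 0], [0, 0, 0]], offset=[[0, -0.014, -0.018], [0, -0.01, -0.017], [0, -0.009, -0.018], [0, -0.007, -0.019], [0, -0.005, -0.019], [0, -0.003, -0.02], [0, -0.001, -0.014], [0, 0, -0.006], [0, 0, -0.003]], jaw=[0.005, 0.005, 0.005, 0.005, 0.005, 0.005, 0.005, 0.005, 0.005])

```text
time_s: 30.25
eef_pos: [0.4665, 0.0705, 0.1053]
orientation: [-0.01, 1.0, 0.0, 0.0]
wrist_force: [-4.0, -1.5, 19.5]
grip_width: 0.0126
grasp_force: 28.6
```

>>> servo_tool(angular=[[0, 0, 0], [0, 0, 0], [0, 0, 0], [0, 0, 0], [0, 0, 0], [0, 0, 0], [0, 0, 0], [0, 0, 0], [0, 0, 0], [0, 0, 0]], offset=[[0, 0, 0], [0, 0, 0], [0, 0, 0], [0, 0, 0], [0, 0, 0.02], [0, 0, 0.04], [0, 0, 0.05], [0, -0.05, 0.05], [0, -0.06, 0], [0, -0.06, 0]], jaw=[0.04, 0.04, 0.04, 0.04, 0.04, 0.04, 0.04, 0.04, 0.04, 0.04])

```text
time_s: 31.5
eef_pos: [0.466, -0.0957, 0.2596]
orientation: [-0.01, 1.0, 0.0, 0.001]
wrist_force: [1.0, -0.4, -0.6]
grip_width: 0.0401
grasp_force: 0.0
```

Run:
```python
from h import *
c,i=snap("scene"); print(i.shape)
cv2.imwrite("pics/s6.png",cv2.resize(i[110:220,280:430],None,fx=5,fy=5,interpolation=cv2.INTER_CUBIC))
O=np.array([.4665,.174]);y=np.radians(1);M=np.array([[np.cos(y),-np.sin(y)],[np.sin(y),np.cos(y)]])
for a in(0,.03,.06,.1):
    print(a,[((w2px(c,[*(M@[x,.095-.2*np.cos(a)]+O),.1+.2*np.sin(a)])-[280,110]+.5)*5-.5).round().tolist() for x in(-.1,.1)])
```

```text
(400, 640, 3)
0 [[161.0, 263.0], [381.0, 363.0]]
0.03 [[161.0, 256.0], [382.0, 355.0]]
0.06 [[162.0, 248.0], [383.0, 347.0]]
0.1 [[162.0, 238.0], [385.0, 336.0]]
```

View pics/s6.png

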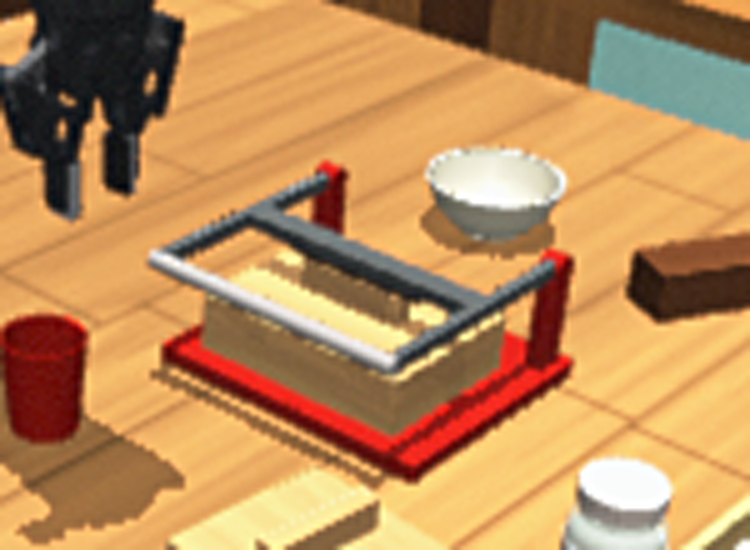

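In s6 the bar runs from about (161,261) to (385,362). That matches the 0 rad prediction, so the clamp is down on the handle and the gripper is clear.

```bash
python3 -c "
from h import *
print(ctrl.sign_off())"
```

```text
the job is handed in; nothing more can be done
None
```

The job is handed in at about 31.6 s of the 72 s allowed: by the camera checks, both tubes are in their own cradles, the 180 mm cover is seated on the bed, and the clamp is down on its handle at about 0 rad; the hand-in returned no verdict.

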